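# Fit the orange reamer to the citrus juicer

### The job

Get the juicer ready for oranges: lift the orange reamer out of the drying rack and lower its square stem through the tube in the middle of the juice bowl. The drive inside has stopped at some angle, so press only lightly while you turn the reamer until you feel the stem drop into the drive, then push it fully home, upright, and let go. Never force it, and leave the green reamer, the cup, the carafe, the bottle, the cup stack and the orange halves where they are.

Things in the scene. Friction and masses are not known exactly. Their poses are not given: they have to be found in the camera images.
- reamer: Orange reamer, loose, about 0.15 kg, upright, hanging in one of the rack's two holes with its boss on the plate, yaw random. Origin: centre of its stem's lower end; z up its axis, x and y square to the stem's flats. From the origin up: steel stem 18 mm square, 0-56 mm; boss, diameter 40, 56-64 mm; round grip collar, 64-88 mm; ribbed cone, diameter 46 at its foot, to a blunt point at 124 mm.
- collar (a point): Centre of the orange reamer's round, straight-sided grip collar, 76 mm above the origin of reamer: diameter 54 mm, 24 mm tall. Grip it here, at any yaw; before lifting, its lower edge is 8 mm above the rack's plate.
- lime_reamer: Green reamer, loose, smaller, not to be moved: same stem and boss, grip collar of diameter 42 mm, top at 118 mm above its origin (centre of the stem's lower end). It hangs in the other hole of the rack.
- rack: Drying rack, fixed: plate 100 mm (x) by 210 mm (y), its top 70 mm above the table, with two round holes of diameter 29 mm at y = -52 and +52 mm in its frame. Origin: on the table under the plate's centre.
- juicer: Citrus juicer, fixed. Origin: on the table, on the axis of the drive; z up. Round white housing of diameter 172 mm below a round steel juice bowl: inner floor 136 mm and rim 183 mm above the table, inner diameter 132 mm at the floor and 152 mm at the rim, spout towards -x of its frame. A tube stands in the middle of the bowl (hub_mouth) and leads straight down to the drive (drive_mouth).
- hub_mouth (a point): Centre of the upper mouth of the tube in the middle of the juice bowl, 152 mm above the table: outer diameter 41 mm, bore 27.4 mm, flared to 31 mm at the mouth; the 18 mm square stem turns freely in it. The drive's mouth is 37 mm straight below.
- drive_mouth (a point): Centre of the drive's mouth, down the tube: a socket 19 mm square, 16 mm deep. Its angle about the vertical is random and not reported (this point's axes are the juicer's); it fits the stem every 90 degrees. A geared motor holds it against 0.12 N m. It is sprung: pressed down it gives up to 8 mm, about 5 N at first, 12 N at the end, then stops hard; it springs back up by itself.
- home (a point): Centre of the floor of the drive's socket, 99 mm above the table, 53 mm straight below hub_mouth: where the origin of reamer is when it is fully home. When the stem stands on the drive without having dropped in, it is 8 to 16 mm higher.
- cup: Clear plastic cup under the juicer's spout, diameter 68 mm, 105 mm tall, loose. Origin: centre of its underside.
- carafe: Glass carafe with handle, diameter 108 mm, 165 mm tall, loose. Origin: centre of its underside.
- water: Small glass water bottle with blue cap, diameter 56 mm, 140 mm tall, loose. Origin: centre of its underside.
- cup_stack: Stack of clear plastic cups, diameter 72 mm, 208 mm tall, loose. Origin: centre of its underside.
- half_a: Orange half, cut side down on a white board, diameter 72 mm, 35 mm tall, loose. Origin: centre of its cut side.
- half_b: Orange half like half_a.
There are look-alikes about, which are no part of the job. What is shaped like the reamer but black or pink is not meant.

How it is judged:
By the outcome, as a careful person would: the job done as asked, in the order asked, and still so for the second after the job is handed in, with the robot touching nothing.
It also fails if it takes over 58 s, if anything falls off the work surface, if the arm or the gripper's body presses on something with over 40 N, if the wrist force passes 120 N, or if a joint passes its speed limit or range.

### The arm

A 6-joint arm with a two-finger parallel gripper is mounted at the origin on the work surface. World frame = base frame: x ahead of the robot, y to its left, z up, the work surface at z = 0. Lengths are in m, angles in rad, forces in N, time in s.
With the tool pointing down it reaches from about 0.375 to 0.925 m from the base axis. Payload 5.7 kg.
Tool frame: the origin (TCP) lies midway between the tips of the shut fingers; the grasp point (between the pads) lies 19 mm behind it; y points along the fingers, x is the direction in which the jaws open and shut, and the axes are right-handed (so a half turn about y gives the same grasp; the last joint's range is limited). The gripper opens to 88 mm and grips with 3 to 60 N. Pads are 20 mm wide; open, the fingers measure 115 mm over their backs; the gripper's body (75 mm by 178 mm) begins 61 mm behind the grasp point.
Start: joints at [-1.325, 0.359, 1.51, -0, 1.272, -0.115], TCP at [0.212, -0.561, 0.223] pointing down, gripper open.
Joint ranges: [-2.97, 2.97], [-1.01, 2.36], [0.21, 2.38], [-0.96, 4.11], [0.2, 2.71], [-2.98, 2.98]. Speed limits (rad/s): [2.39, 2.39, 3.14, 3.14, 3.14, 3.14].

### API

Orientations are given as a rotation vector (axis times angle).
In Python, from workcell import bot, grab_frame, camera_model, hand_in, look_for gives the robot as it stands. The module is installed in compiled form; this text tells all that it offers.
- The arm moves only by the shell command python3 -m jog 'ROWS' [FORCE]. ROWS is a JSON object of lists of equal length, an entry for each row: "linear": the shift along the tool's x, y, z in mm, a list of three; "dr": the turn, a rotation vector about the tool's x, y, z in degrees, a list of three; "jaw": the finger opening in mm, from 0 to 87.8. A call has 1 to 20 rows; each row shifts and turns the pose as measured when the row begins, along the tool's axes as they then stand; what a row does not reach is not made up. A row lasts 1/12 s, in which the tool goes at most 41.7 mm and 7.16 degrees, less where a joint would pass 70% of its speed; a pose out of reach is approached as far as the arm can. A call is refused whole if a number of a shift passes 41.7 or a number of a turn 7.16, either way. A call with a gripper value outside its range is refused whole. The fingers move at their own pace and stop on an object; FORCE is the grip in N (left out, the last holds). Time passes only in rows, so rows that do not move let the fingers close. It gives the time, the measured TCP pose, the force and the opening at its end, in the units of the state.
- bot.observe(): the state, without advancing time (a new reading comes with each control period).
- grab_frame(name): name is "scene" or "side" or "wrist"; returns the picture (420x560x3 uint8, red, green, blue); there is no depth.
- camera_model(name): a dict with "K" (3x3 intrinsics, pixels), "k1" (the pictures are not rectified: a ray, as slopes to the right and down, at radius r is drawn at 1 + k1 r^2 times it, then the intrinsics apply), "world_to_cam" (4x4, takes a point from world to camera coordinates). Camera axes: x right, y up, looking along -z (the intrinsics and any distortion apply to the point x, -y, -z); pixel columns grow to the right and rows downward; lengths in m; the calibration is good to about 2 mm. A picture is of the moment at which its call begins: read the wrist's pose just before it. camera_model takes no time and is no camera call; for the wrist camera it gives the pose at the moment of the call.
- hand_in(): hands the job in, once; it reports no verdict.
Trained networks look in the newest picture that a camera, given by its name, has taken for a name from the list of things; names that differ only in an ending like _2 or _b are one class to them, and where a whole thing is asked for, a point or a joint stands for the part that bears it (a point fixed in the world has none). Each returns a list of dicts, best first, with "p" (0 to 1); they miss things now and then, are a little off and sometimes report something else, mostly with a low value. They report only what shows in the picture. A call takes as long as a camera call. They do not tell look-alikes from the thing itself.
- look_for(thing, camera): "box" ([left, top, right, bottom] in pixels, round what is visible of it).
The state is a dict: "t": time; "joints": joint angles; "dq": joint speeds; "effort": joint torques, N m; "position": TCP position; "eef_rot": TCP orientation; "force": force on the tool from outside, world axes, zero at the start; "ft_torque": the same for the moment, N m; "finger_gap": finger opening in m.
Only numpy, scipy, OpenCV 4.12 (cv2) and the standard library are available. Lean on these libraries where they do the work, as an engineer would, in place of code of your own. Each camera call takes 0.05 s, during which the arm holds its last target.

## Working session

There is one attempt and no reset: what is moved stays moved. The work goes in short steps, Python scripts to look and compute and a shell command to move; the robot and the scene stay as the last step left them, time stands still between calls to the robot, and variables do not carry over. Pictures are saved under pics/ and viewed, and the job is handed in when it is done.

```bash
mkdir -p pics; cat > h.py <<'E'
import numpy as np, cv2, json
from workcell import bot, grab_frame, camera_model, hand_in, look_for
from scipy.spatial.transform import Rotation as R
def save(n,im): cv2.imwrite('pics/'+n+'.png',cv2.cvtColor(im,cv2.COLOR_RGB2BGR))
def ray(m,u,v):
    K=np.array(m['K']);k1=m['k1']
    x=(u-K[0,2])/K[0,0];y=(v-K[1,2])/K[1,1]
    rd=np.hypot(x,y);r=rd
    for _ in range(30): r=rd/(1+k1*r*r)
    s=r/rd if rd>0 else 1
    x*=s;y*=s
    T=np.linalg.inv(np.array(m['world_to_cam']))
    d=T[:3,:3]@np.array([x,-y,-1]);return T[:3,3],d
def atz(m,u,v,z):
    o,d=ray(m,u,v);return o+d*(z-o[2])/d[2]
def proj(m,p):
    K=np.array(m['K']);T=np.array(m['world_to_cam']);c=T[:3,:3]@np.array(p)+T[:3,3]
    x=c[0]/-c[2];y=-c[1]/-c[2];f=1+m['k1']*(x*x+y*y)
    return np.array([K[0,0]*x*f+K[0,2],K[1,1]*y*f+K[1,2]])
E
python3 - <<'E'
from h import *
print(bot.observe())
for c in ('scene','side','wrist'):
    m=camera_model(c);im=grab_frame(c);save(c+'0',im)
    print(c,np.linalg.inv(np.array(m['world_to_cam']))[:3].round(3).tolist(),np.array(m['K']).round(1).tolist(),m['k1'])
    for t in ('reamer','rack','juicer'):
        for r in look_for(t,c): print(t,np.round(r['box']),round(r['p'],2))
E
```

```text
{'t': 0.0, 'joints': array([-1.32508613e+00,  3.59504140e-01,  1.51142542e+00, -2.62650440e-05,
        1.27250494e+00, -1.15141464e-01]), 'dq': array([-1.02404863e-03, -1.88517162e-03,  3.21040728e-05,  2.45794130e-04,
       -5.55239960e-04,  6.22294832e-04]), 'effort': array([-3.12527800e-05, -5.15383852e+01, -2.70722079e+01,  6.74425671e-02,
        3.50458024e-02, -1.30617691e-04]), 'position': array([ 0.21163345, -0.56069573,  0.22181278]), 'eef_rot': array([-1.35735605,  0.94039119, -0.93807732]), 'force': array([-0.18964615, -1.038888  ,  1.42935441]), 'ft_torque': array([ 0.03396189, -0.03264156,  0.03245035]), 'finger_gap': 0.0879918073513675}
scene [[-0.491, -0.474, 0.731, 1.433], [0.871, -0.284, 0.402, 0.477], [0.017, 0.834, 0.552, 0.772]] [[446.1, 0.0, 281.5], [0.0, 446.1, 210.1], [0.0, 0.0, 1.0]] -0.02775042673413858
reamer [201. 164. 219. 203.] 0.86
reamer [234. 152. 245. 173.] 0.82
reamer [169. 160. 185. 193.] 0.69
rack [191. 179. 269. 218.] 0.58
juicer [307. 197. 375. 297.] 0.6
juicer [438. 204. 488. 284.] 0.54
side [[-0.869, 0.374, -0.324, 0.143], [-0.495, -0.636, 0.592, 0.777], [0.015, 0.675, 0.737, 1.076]] [[443.4, 0.0, 276.7], [0.0, 443.4, 214.3], [0.0, 0.0, 1.0]] -0.02657917986385882
reamer [347. 138. 360. 169.] 0.75
reamer [380. 182. 391. 208.] 0.72
reamer [338. 163. 353. 180.] 0.64
reamer [244. 273. 272. 314.] 0.25
rack [319. 164. 357. 224.] 0.69
juicer [200. 211. 262. 297.] 0.8
wrist [[0.354, 0.896, 0.269, 0.286], [-0.935, 0.338, 0.103, -0.534], [0.001, -0.288, 0.958, 0.384]] [[352.4, 0.0, 280.0], [0.0, 352.4, 211.2], [0.0, 0.0, 1.0]] 0.017863809702926534
```

View pics/scene0.png

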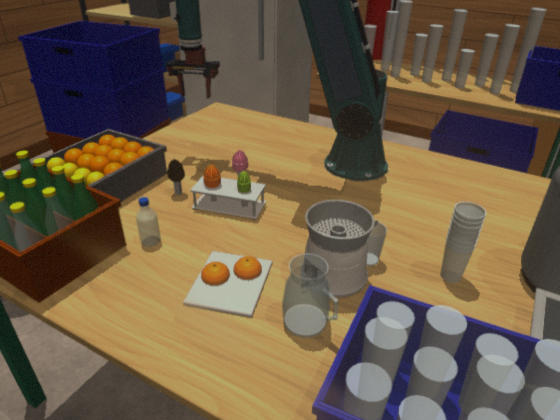

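View pics/side0.png

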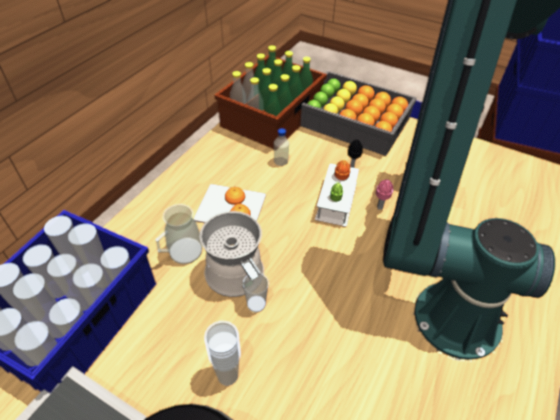

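View pics/wrist0.png

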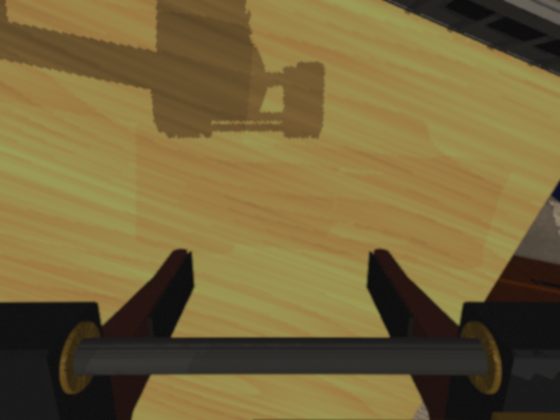

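```bash
python3 - <<'E'
import cv2,numpy as np
s=cv2.imread('pics/scene0.png');d=cv2.imread('pics/side0.png')
f=lambda im,x,y,w,h:cv2.resize(im[y:y+h,x:x+w],(400,300),interpolation=cv2.INTER_CUBIC)
cv2.imwrite('pics/z0.png',np.vstack([np.hstack([f(s,180,145,100,75),f(s,300,195,80,60)]),np.hstack([f(d,300,140,100,75),f(d,192,210,80,60)])]))
E
```

```text
(no output)
```

View pics/z0.png

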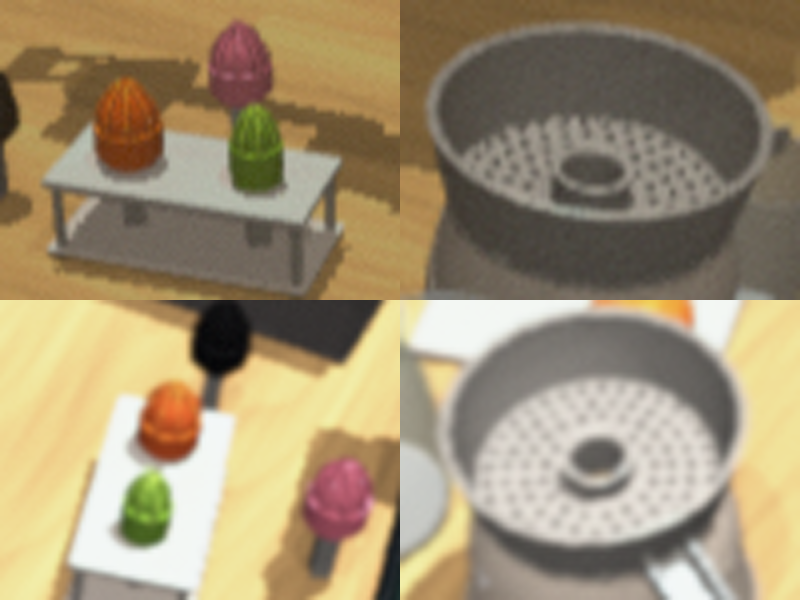

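```bash
python3 - <<'E'
from h import *
s=camera_model('scene');d=camera_model('side')
def tri(a,b):
    o1,d1=ray(s,*a);o2,d2=ray(d,*b);A=np.zeros((3,3));r=np.zeros(3)
    for o,e in((o1,d1),(o2,d2)):
        e=e/np.linalg.norm(e);P=np.eye(3)-np.outer(e,e);A+=P;r+=P@o
    return np.linalg.solve(A,r)
print('orange',tri((212,182),(342,174.3)),atz(s,212,182,.09),atz(d,342,174.3,.09))
print('green',tri((244,187),(336.5,192)),atz(s,244,187,.09),atz(d,336.5,192,.09))
print('hub',tri((338.6,229.4),(231.4,241.6)),atz(s,338.6,229.4,.152),atz(d,231.4,241.6,.152))
o=bot.observe();print(R.from_rotvec(o['eef_rot']).as_matrix().round(3))
E
```

```text
orange [ 0.48404479 -0.29371615  0.07632251] [ 0.50324276 -0.27774286  0.09      ] [ 0.47952444 -0.27987983  0.09      ]
green [ 0.46173746 -0.19322164  0.08269078] [ 0.47801241 -0.17775383  0.09      ] [ 0.46069313 -0.19458008  0.09      ]
hub [0.60717604 0.17963023 0.1470703 ] [0.61427683 0.18283135 0.152     ] [0.60484934 0.1818748  0.152     ]
[[ 0.353 -0.     0.936]
 [-0.936  0.     0.353]
 [-0.    -1.     0.   ]]
```

```bash
python3 -m jog '{"linear":[[-20,-4,36],[-20,-4,36],[-20,-4,36],[-20,-4,36],[-20,-4,36],[-20,-4,36],[-20,-4,36],[-20,-4,36],[0,0,36],[0,0,0]],"dr":[[0,0,0],[0,0,0],[0,0,0],[0,0,0],[0,0,0],[0,0,0],[0,0,0],[0,0,0],[0,0,0],[0,0,0]],"jaw":[87,87,87,87,87,87,87,87,87,87]}'
python3 - <<'E'
from h import *
m=camera_model('wrist');im=grab_frame('wrist');save('w1',im)
print(bot.observe()['position'],bot.observe()['joints'])
for r in look_for('reamer','wrist'): print(np.round(r['box']),round(r['p'],2))
print(proj(m,(.484,-.287,.09)))
E
```

```text
t: 1.43
position: [0.4638, -0.2943, 0.2555]
eef_rot: [-1.357, 0.942, -0.951]
force: [0.9, -0.5, -0.2]
finger_gap: 0.0875
[ 0.4611327  -0.29483125  0.25528491] [-0.69311333  0.25232505  1.58289812 -0.00290456  1.30285806  0.52603107]
[385. 173. 453. 235.] 0.93
[255. 139. 317. 202.] 0.91
[209. 259. 259. 332.] 0.57
[277.71965187 169.73585976]
```

View pics/w1.png

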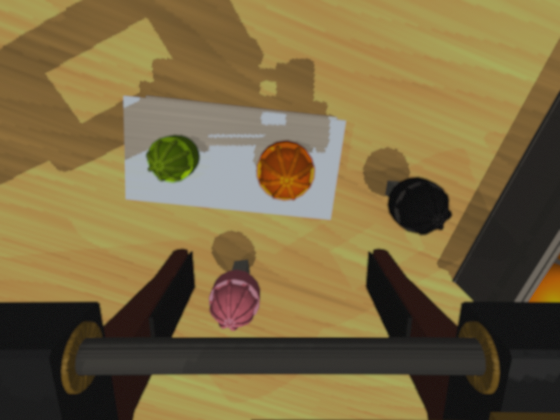

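```bash
python3 - <<'E'
from h import *
m=camera_model('wrist');o=bot.observe();Rm=R.from_rotvec(o['eef_rot']).as_matrix()
print(Rm.round(3))
for n,u,v,z in(('orange collar',286,170.5,.095),('orange tip',286,182,.138),('green',172.5,158,.09),('black',418,205,.1)):
    p=atz(m,u,v,z);print(n,p.round(4),'tool',(Rm.T@(p-o['position'])*1000).round(1))
# model check: collar top/bottom circles
p=atz(m,286,170.5,.095)
for z,r in((.078,.027),(.102,.027)):
    t=np.linspace(0,6.28,60);q=np.array([proj(m,(p[0]+r*np.cos(a),p[1]+r*np.sin(a),z)) for a in t]);print(z,q.min(0),q.max(0))
E
python3 - <<'E'
import cv2
s=cv2.imread('pics/w1.png');cv2.imwrite('pics/z1.png',cv2.resize(s[120:220,130:350],None,fx=3.6,fy=3.6,interpolation=2))
E
```

```text
[[ 0.344 -0.001  0.939]
 [-0.939 -0.005  0.344]
 [ 0.004 -1.    -0.002]]
orange collar [ 0.4818 -0.2956  0.095 ] tool [  6.8 159.9  21.5]
orange tip [ 0.48   -0.2953  0.138 ] tool [  6.  116.9  19.9]
green [ 0.4558 -0.1936  0.09  ] tool [-97.9 164.4  32.2]
black [ 0.4944 -0.4222  0.1   ] tool [130.  155.4 -10.2]
0.078 [257.69423683 138.93912279] [313.54285348 194.43300443]
0.102 [256.21765318 141.5200405 ] [316.10048355 200.79288586]
```

View pics/z1.png

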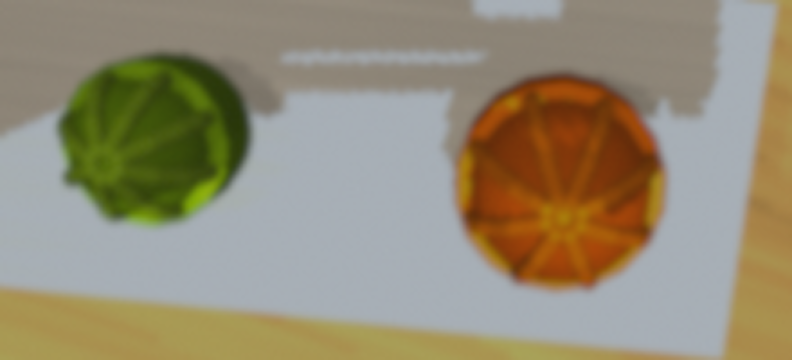

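```bash
python3 -m jog '{"linear":[[6,0,20],[0,30,0],[0,30,0],[0,30,0],[0,0,0]],"dr":[[0,0,0],[0,0,0],[0,0,0],[0,0,0],[0,0,0]],"jaw":[87,87,87,87,87]}'
python3 - <<'E'
from h import *
m=camera_model('wrist');o=bot.observe();im=grab_frame('wrist');save('w2',im)
Rm=R.from_rotvec(o['eef_rot']).as_matrix();print(o['position'],Rm.round(3))
for r in look_for('reamer','wrist'):
    b=r['box'];p=atz(m,(b[0]+b[2])/2,(b[1]+b[3])/2,.1);print(np.round(b),r['p'],p,(Rm.T@(p-o['position'])*1000).round(1))
p=np.array((.4808,-.2955,.138));print(proj(m,p),(Rm.T@(p-o['position'])*1000).round(1))
E
```

```text
t: 1.95
position: [0.4773, -0.3013, 0.1645]
eef_rot: [-1.362, 0.945, -0.957]
force: [-0.3, 0.2, -0.1]
finger_gap: 0.0868
[ 0.47731586 -0.30134756  0.16453647] [[ 0.34   0.001  0.94 ]
 [-0.94  -0.011  0.34 ]
 [ 0.01  -1.    -0.003]]
[402. 204. 496. 290.] 0.87 [ 0.50328744 -0.41835748  0.1       ] [118.2  65.8 -15.2]
[174. 301. 242. 417.] 0.8 [ 0.35904059 -0.28811694  0.1       ] [ -53.4   64.3 -106.5]
[270.02974121 239.93079316] [-4.6 26.5  5.3]
```

View pics/w2.png

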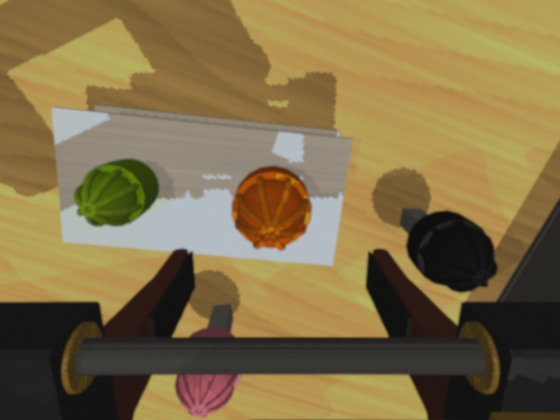

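```bash
python3 -m jog '{"linear":[[-4,0,5],[0,25,0],[0,25,0],[0,25,0],[0,12,0],[0,0,0]],"dr":[[0.2,0,0.6],[0,0,0],[0,0,0],[0,0,0],[0,0,0],[0,0,0]],"jaw":[87,87,87,87,87,87]}' 20
python3 - <<'E'
from h import *
m=camera_model('wrist');o=bot.observe();im=grab_frame('wrist');save('w3',im)
Rm=R.from_rotvec(o['eef_rot']).as_matrix();print(o['position'],Rm.round(3),o['force'])
p=np.array((.4808,-.2955,.138));print(proj(m,p),(Rm.T@(p-o['position'])*1000).round(1))
E
```

```text
t: 2.55
position: [0.492, -0.3067, 0.0936]
eef_rot: [-1.351, 0.929, -0.978]
force: [-0.6, 0.2, -0.1]
finger_gap: 0.087
[ 0.49200646 -0.30665854  0.09362247] [[ 0.335  0.025  0.942]
 [-0.942 -0.016  0.336]
 [ 0.024 -1.     0.018]] [-0.62083159  0.24882618 -0.10301823]
[243.11053213 335.0125791 ] [-13.2 -44.8  -6. ]
```

View pics/w3.png

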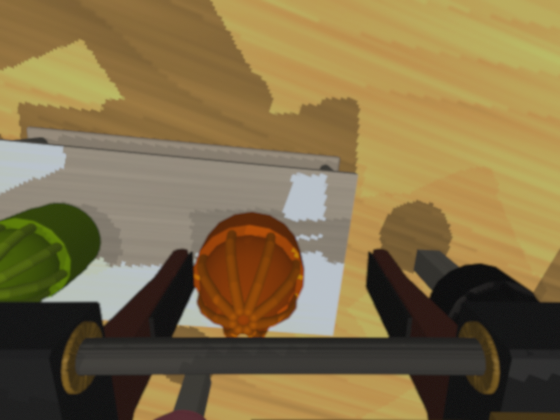

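```bash
cat > st.py <<'E'
from h import *
o=bot.observe();Rm=R.from_rotvec(o['eef_rot']).as_matrix();print(o['t'],o['position'].round(4),'x',Rm[:,0].round(3),'z',Rm[:,2].round(3),'F',o['force'].round(1),'T',o['ft_torque'].round(2),'gap',round(o['finger_gap'],4),'j',o['joints'].round(2))
import sys
if len(sys.argv)>3:
    p=np.array([float(a) for a in sys.argv[1:4]]);print('to target tool mm',(Rm.T@(p-o['position'])*1000).round(1))
E
python3 -m jog '{"linear":[[0,0,0],[0,0,0]],"dr":[[-1.0,0,1.4],[0,0,0]],"jaw":[87,87]}'
python3 st.py .4808 -.2955 .077
```

```text
t: 2.77
position: [0.494, -0.3083, 0.0985]
eef_rot: [-1.351, 0.95, -0.957]
force: [0.0, 0.1, -0.1]
finger_gap: 0.0873
2.7667 [ 0.494  -0.3083  0.0985] x [ 0.335 -0.942  0.003] z [0.942 0.335 0.003] F [ 0.   0.1 -0.1] T [0.04 0.04 0.08] gap 0.0873 j [-0.68  0.47  1.68  0.    0.99  0.55]
to target tool mm [-16.5  21.5  -8.2]
```

```bash
python3 -m jog '{"linear":[[-16,0,-8],[0,0,0],[0,0,0]],"dr":[[0,0,0],[0,0,0],[0,0,0]],"jaw":[87,87,87]}'
python3 st.py .4808 -.2955 .077
```

```text
t: 3.02
position: [0.4847, -0.2988, 0.104]
eef_rot: [-1.351, 0.941, -0.966]
force: [0.3, -0.5, -0.4]
finger_gap: 0.0871
3.0167 [ 0.4847 -0.2988  0.104 ] x [ 0.335 -0.942  0.012] z [0.942 0.335 0.01 ] F [ 0.3 -0.5 -0.4] T [0.02 0.03 0.  ] gap 0.0871 j [-0.68  0.44  1.72  0.    0.97  0.55]
to target tool mm [-4.8 26.9 -2.8]
```

```bash
python3 -m jog '{"linear":[[0,0,0]],"dr":[[0,0,0]],"jaw":[87]}' >/dev/null;python3 st.py; python3 -m jog '{"linear":[[0,0,0]],"dr":[[0,0,0]],"jaw":[87]}'>/dev/null
python3 st.py .4808 -.2955 .077
```

```text
3.1 [ 0.4854 -0.2994  0.1052] x [ 0.335 -0.942  0.014] z [0.942 0.335 0.011] F [ 0.1 -0.2  0.8] T [-0.03  0.02 -0.01] gap 0.0871 j [-0.68  0.44  1.72  0.    0.97  0.55]
3.1833 [ 0.4863 -0.3002  0.1062] x [ 0.335 -0.942  0.016] z [0.942 0.335 0.012] F [-0.2  0.3  0.1] T [0. 0. 0.] gap 0.0873 j [-0.68  0.44  1.72  0.    0.97  0.55]
to target tool mm [-6.8 29.1 -4. ]
```

```bash
python3 -m jog '{"linear":[[-8,1,-5],[-1,8,-0.6]],"dr":[[-0.8,0,1.0],[-0.1,0,0.1]],"jaw":[87,87]}' >/dev/null;python3 st.py .4808 -.2955 .077;  python3 -m jog '{"linear":[[-1,8,-0.6]],"dr":[[-0.1,0,0.1]],"jaw":[87]}'>/dev/null
python3 st.py .4808 -.2955 .077
```

```text
3.35 [ 0.4795 -0.2949  0.0988] x [ 0.335 -0.942 -0.001] z [ 0.942  0.335 -0.002] F [-0.5  0.3  0.6] T [ 0.02 -0.04  0.03] gap 0.0871 j [-0.67  0.45  1.72 -0.    0.97  0.56]
to target tool mm [ 1.  21.8  1.1]
3.4333 [ 0.4788 -0.2944  0.0906] x [ 0.335 -0.942 -0.002] z [ 0.942  0.335 -0.004] F [-0.3 -0.7 -0.6] T [0.05 0.02 0.01] gap 0.0873 j [-0.67  0.46  1.73 -0.    0.96  0.56]
to target tool mm [ 1.7 13.5  1.5]
```

```bash
python3 -m jog '{"linear":[[1.5,7,1.5],[0,7,0]],"dr":[[0.2,0,-0.1],[0,0,0]],"jaw":[87,87]}' >/dev/null;python3 st.py .4808 -.2955 .077
python3 - <<'E'
from h import *
m=camera_model('wrist');save('w4',grab_frame('wrist'))
print(proj(m,(.4808,-.2955,.138)))
E
```

```text
3.6 [ 0.4805 -0.295   0.0744] x [ 0.335 -0.942 -0.001] z [ 0.942  0.335 -0.001] F [ 0.5 -0.3 -0.5] T [ 0.   -0.01 -0.  ] gap 0.0872 j [-0.67  0.48  1.74 -0.    0.92  0.56]
to target tool mm [ 0.5 -2.6  0.1]
[278.36811568 354.7799978 ]
```

View pics/w4.png

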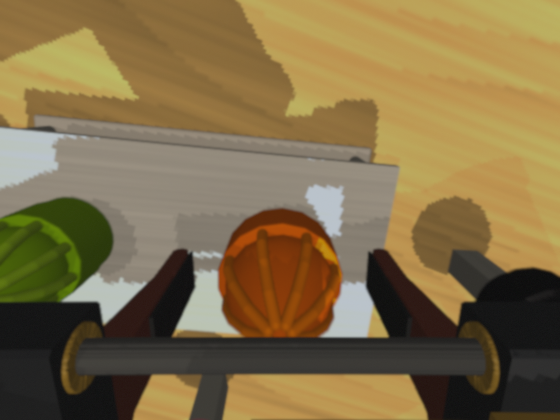

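```bash
python3 -m jog '{"linear":[[0.5,-1,0],[0,0,0],[0,0,0],[0,0,0],[0,0,0],[0,0,0]],"dr":[[0,0,0],[0,0,0],[0,0,0],[0,0,0],[0,0,0],[0,0,0]],"jaw":[45,45,45,45,45,45]}' 30 >/dev/null;python3 st.py .4808 -.2955 .077
```

```text
4.15 [ 0.4787 -0.2942  0.072 ] x [ 0.335 -0.942 -0.006] z [ 0.942  0.335 -0.004] F [ 0.7 -0.4 -1.4] T [-0.01  0.02 -0.05] gap 0.0531 j [-0.67  0.49  1.74 -0.    0.92  0.56]
to target tool mm [ 1.9 -5.1  1.5]
```

```bash
python3 -m jog '{"linear":[[0,-8,0],[0,-12,0],[0,-15,0],[0,-20,0]],"dr":[[0,0,0],[0,0,0],[0,0,0],[0,0,0]],"jaw":[45,45,45,45]}' >/dev/null;python3 st.py .4787 -.2942 .26
```

```text
4.4833 [ 0.477  -0.2928  0.1263] x [ 0.335 -0.942 -0.012] z [ 0.942  0.335 -0.007] F [ 0.4 -0.4 -1.2] T [-0.14 -0.26 -0.04] gap 0.0533 j [-0.67  0.41  1.69  0.    1.05  0.56]
to target tool mm [ 3.000e-01 -1.337e+02  1.000e-01]
```

```bash
python3 -m jog '{"linear":[[0,-30,0],[0,-30,0],[0,-30,0],[0,-30,0],[0,-20,0],[0,0,0]],"dr":[[0.2,0,-0.3],[0.2,0,-0.3],[0.1,0,-0.2],[0.1,0,-0.2],[0,0,0],[0,0,0]],"jaw":[45,45,45,45,45,45]}' >/dev/null;python3 st.py .607 .181 .28
python3 - <<'E'
from h import *
save('w5',grab_frame('wrist'));save('s5',grab_frame('side'))
E
```

```text
4.9833 [ 0.4773 -0.2929  0.2798] x [ 0.335 -0.942  0.011] z [0.942 0.335 0.007] F [ 0.3  0.1 -2.3] T [-0.07  0.01  0.06] gap 0.0533 j [-0.67  0.25  1.53 -0.    1.35  0.56]
to target tool mm [-403.1   -2.8  280.9]
```

View pics/w5.png

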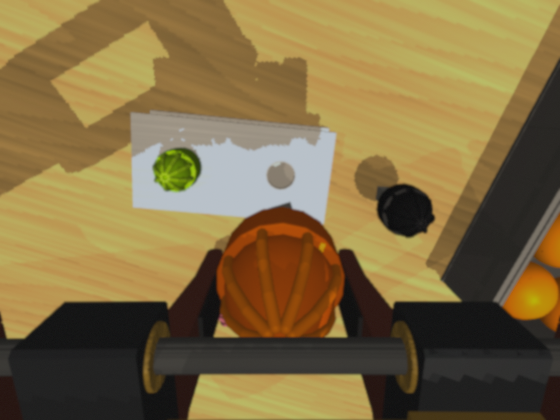

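View pics/s5.png

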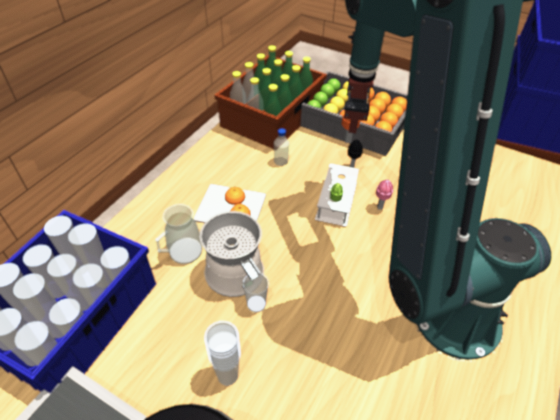

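```bash
python3 -m jog '{"linear":[[-15,-3,8],[-30,-2,15],[-30,-2,15],[-30,-2,15],[-30,-2,15],[-30,0,15],[-30,0,15],[-30,0,15]],"dr":[[-0.3,0,0.4],[-0.1,0,0.2],[0,0,0],[0,0,0],[0,0,0],[0,0,0],[0,0,0],[0,0,0]],"jaw":[45,45,45,45,45,45,45,45]}' >/dev/null;python3 st.py .607 .181 .28
```

```text
5.75 [ 0.4985 -0.0356  0.2696] x [ 0.323 -0.946 -0.021] z [ 0.946  0.324 -0.026] F [ 0.2  0.3 -1.4] T [ 0.02 -0.06 -0.01] gap 0.0538 j [-0.21  0.19  1.63  0.    1.35  1.03]
to target tool mm [-170.1  -11.3  172.4]
```

```bash
python3 -m jog '{"linear":[[-10,-8,6],[-28,-8,15],[-28,-5,15],[-28,-5,15],[-28,-5,15],[-20,-5,10],[-10,-2,5],[0,0,0]],"dr":[[0.8,0,-0.6],[0.7,0,-0.6],[0.3,0,-0.3],[0.3,0,-0.3],[0.3,0,-0.3],[0.2,0,-0.2],[0,0,0],[0,0,0]],"jaw":[45,45,45,45,45,45,45,45]}' >/dev/null;python3 st.py .607 .181 .28
python3 - <<'E'
from h import *
m=camera_model('wrist');print(proj(m,(.607,.181,.152)));save('w6',grab_frame('wrist'))
E
```

```text
6.4167 [0.5142 0.1493 0.288 ] x [ 0.329 -0.944  0.006] z [ 0.944  0.329 -0.012] F [ 0.1 -0.3 -1. ] T [0.   0.01 0.01] gap 0.0534 j [ 0.16  0.22  1.55 -0.01  1.39  1.4 ]
to target tool mm [ 0.6  6.9 98.2]
[278.2252696  77.7479318]
```

View pics/w6.png

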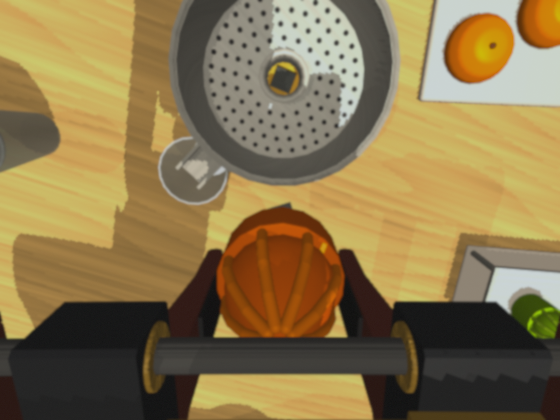

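```bash
python3 - <<'E'
import cv2,numpy as np
s=cv2.imread('pics/w6.png')
a=cv2.resize(s[52:107,257:312],(400,400),interpolation=2);b=cv2.resize(s[190:230,260:320],(400,267),interpolation=2)
b=cv2.copyMakeBorder(b,0,133,0,0,0)
cv2.imwrite('pics/z6.png',np.hstack([a,b]))
E
```

```text
(no output)
```

View pics/z6.png

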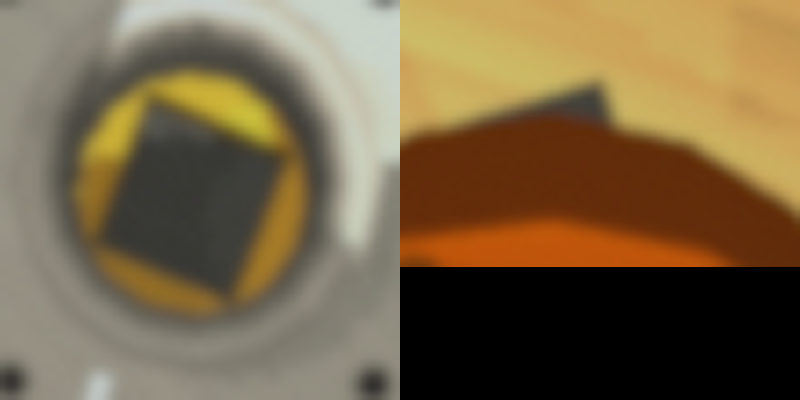

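```bash
python3 - <<'E'
from h import *
m=camera_model('wrist');o=bot.observe();Rm=R.from_rotvec(o['eef_rot']).as_matrix()
c=[atz(m,257+a*55/400-.5+.07,52+b*55/400-.43,.115) for a,b in((148,97),(285,150),(232,297),(100,240))]
c=np.array(c);print(c.round(4),'centre',c.mean(0))
for i in range(4):
    d=c[(i+1)%4]-c[i];print(np.linalg.norm(d[:2]),np.degrees(np.arctan2(d[1],d[0]))%90)
zb=o['position'][2]-.058
s=[atz(m,260+(a-400)*.15-.43,190+b*.15-.43,zb) for a,b in((600,83),(465,128))]
d=s[1]-s[0];print('stem',s,np.degrees(np.arctan2(d[1],d[0]))%90)
# expected stem
print('axis tool pt',o['position'],'corner rel',(Rm.T@(s[0]-o['position'])*1000).round(1))
# hub ring centre from image: bore edge
for u,v in((283.5,79),):
    print(atz(m,u,v,.152),atz(m,u,v,.115))
E
```

```text
[[0.6179 0.1848 0.115 ]
 [0.6177 0.1672 0.115 ]
 [0.5998 0.1676 0.115 ]
 [0.6007 0.1851 0.115 ]] centre [0.60902593 0.17615916 0.115     ]
0.017587548048083247 89.6146487427718
0.017932051966041744 88.7105849702705
0.017471342315496546 87.13745067964561
0.017175335505315772 89.11290639614056
stem [array([0.53379451, 0.14696995, 0.22965387]), array([0.52519825, 0.15785612, 0.22965387])] 38.29635688167056
axis tool pt [0.51377235 0.1481462  0.28765387] corner rel [ 7.3 57.8 19.3]
[0.60686398 0.17547566 0.152     ] [0.60891301 0.17552729 0.115     ]
```

```bash
python3 - <<'E'
from h import *
m=camera_model('wrist');o=bot.observe();Rm=R.from_rotvec(o['eef_rot']).as_matrix();P=o['position']
pt=lambda x,y,z:proj(m,P+Rm@np.array([x,y,z])/1000).round(1)
for y0 in (-30,-18,-6,-2):
    print(y0,'far',pt(0,y0,27),'L',pt(-27,y0,0),'R',pt(27,y0,0))
print('tip',pt(0,-66,0),'conefoot')
a=np.radians(64);print('corner',pt(12.7*np.cos(a),58,12.7*np.sin(a)))
from math import *
hub=np.array([.608,.176])
for r,z in((.0205,.152),(.0155,.152),(.0137,.12),(.076,.183),(.066,.136)):
    t=np.linspace(0,2*pi,90);q=np.array([proj(m,(hub[0]+r*cos(k),hub[1]+r*sin(k),z)) for k in t]);print(r,q.min(0).round(1),q.max(0).round(1))
E
python3 - <<'E'
import cv2
s=cv2.imread('pics/w6.png');cv2.imwrite('pics/z6b.png',cv2.resize(s[195:345,190:370],None,fx=4,fy=4,interpolation=2))
cv2.imwrite('pics/z6c.png',cv2.resize(s[0:190,165:405],None,fx=3.3,fy=3.1,interpolation=2))
E
```

```text
-30 far [277.4 241.1] L [213.5 300.9] R [341.5 300.9]
-18 far [277.6 230.9] L [218.3 286.8] R [337.  286.8]
-6 far [277.7 222.1] L [222.4 274.6] R [333.2 274.6]
-2 far [277.8 219.4] L [223.6 270.9] R [332.  270.9]
tip [276.9 360.1] conefoot
corner [286.8 213.6]
0.0205 [257.2  48.6] [309.4 104.6]
0.0155 [263.6  55.7] [303.1  98.1]
0.0137 [267.   62.5] [298.4  96.1]
0.076 [175.  -54.9] [392.8 180.7]
0.066 [203.  -13.6] [362.8 158.1]
```

View pics/z6b.png

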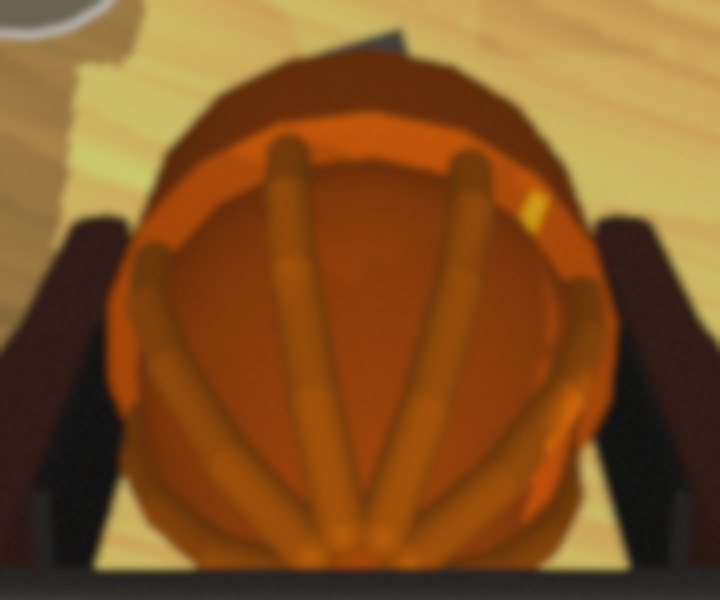

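View pics/z6c.png

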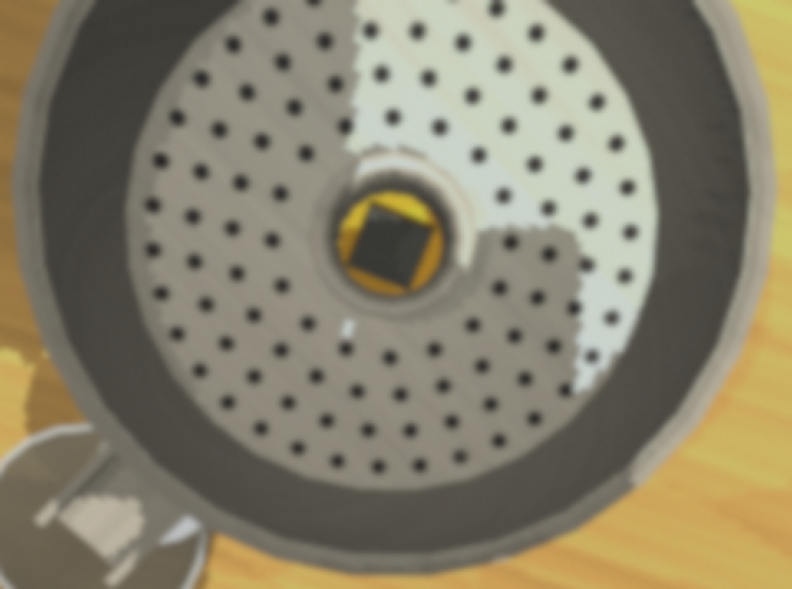

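```bash
python3 - <<'E'
from h import *
m=camera_model('wrist');o=bot.observe();Rm=R.from_rotvec(o['eef_rot']).as_matrix();P=o['position']
pt=lambda x,y,z:proj(m,P+Rm@np.array([x,y,z])/1000).round(1)
for z in (10,0,-10): print(z,pt(-26.7,0,z),pt(26.7,0,z), pt(-26.7,-38,z))
T=np.array(m['world_to_cam']);print('cam in tool', Rm.T@(np.linalg.inv(T)[:3,3]-P)*1000, (Rm.T@np.linalg.inv(T)[:3,:3]).round(3))
s=camera_model('scene');d=camera_model('side');save('s6',grab_frame('scene'));save('d6',grab_frame('side'))
for n,q in(('TCP',P),('collar nominal',P+Rm@[0,-.018,0]),('collar off8',P+Rm@[.0015,-.018,.008]),('stem',P+Rm@[0,.058,0])): print(n,proj(s,q).round(1),proj(d,q).round(1))
E
python3 - <<'E'
import cv2,numpy as np
s=cv2.imread('pics/s6.png');d=cv2.imread('pics/d6.png')
cv2.imwrite('pics/z7.png',np.hstack([cv2.resize(s[100:220,260:360],(400,480),interpolation=2),cv2.resize(d[140:260,210:310],(400,480),interpolation=2)]))
E
```

```text
10 [223.9 250.8] [331.7 250.8] [209.2 289.1]
0 [224.8 269.1] [330.8 269.1] [210.6 311.5]
-10 [225.7 286.9] [330.  286.9] [212.  333.1]
cam in tool [   0.86499167 -161.75373139   79.18644151] [[ 1.    -0.    -0.001]
 [-0.001  0.288 -0.958]
 [ 0.001  0.958  0.288]]
TCP [346.8 158.2] [267.2 211.8]
collar nominal [347.6 151.5] [267.1 206.7]
collar off8 [346.8 152.9] [263.9 205.8]
stem [344.4 179.1] [267.5 227.4]
```

View pics/z7.png

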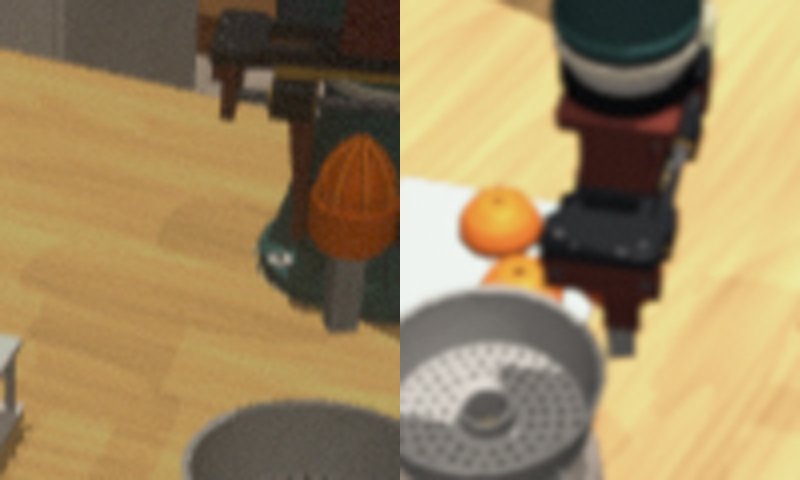

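```bash
python3 -m jog '{"linear":[[0,-1,0],[0,0,0],[0,0,0],[0,0,0],[0,0,0],[0,0,0],[0,0,0],[0,0,0]],"dr":[[0.7,-7,-0.2],[0,-7.1,0],[0,-7.1,0],[0,-7.1,0],[0,-7.1,0],[0,-7.1,0],[0,-7.1,0],[0,0,0]],"jaw":[45,45,45,45,45,45,45,45]}' >/dev/null;python3 st.py .6085 .1757 .28

```

```text
7.2333 [0.5122 0.1307 0.2852] x [ 0.935 -0.355  0.003] z [ 0.355  0.935 -0.016] F [ 0.1 -0.8 -1.6] T [-0.08 -0.1  -0.04] gap 0.0533 j [ 0.13  0.21  1.57 -0.02  1.37  0.5 ]
to target tool mm [74.1  4.1 76.2]
```

```bash
python3 -m jog '{"linear":[[8,-1,8],[14,-1,13],[14,-1,13],[14,-1,13],[10,0,10],[6,0,6],[0,0,0]],"dr":[[0.5,0,0],[0.4,0,0],[0.1,0,0],[0.1,0,0],[0,0,0],[0,0,0],[0,0,0]],"jaw":[45,45,45,45,45,45,45]}' >/dev/null;python3 st.py .6085 .1757 .28
python3 - <<'E'
from h import *
save('w8',grab_frame('wrist'));
E
```

```text
7.8167 [0.6034 0.1597 0.288 ] x [ 0.922 -0.388  0.003] z [0.388 0.922 0.004] F [ 0.6 -0.5 -0.7] T [-0.07 -0.03 -0.03] gap 0.0536 j [0.15 0.34 1.37 0.   1.42 0.54]
to target tool mm [-1.5  8.1 16.7]
```

View pics/w8.png

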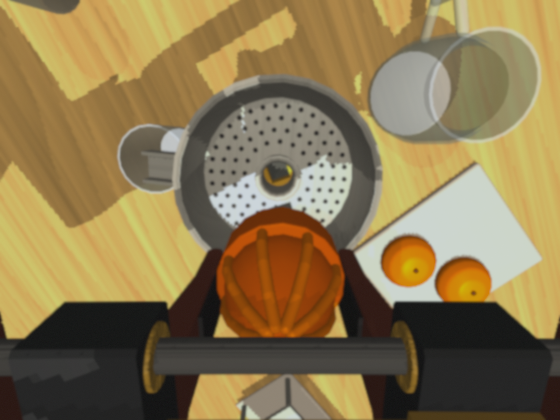

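```bash
python3 - <<'E'
from h import *
import cv2
s=cv2.imread('pics/w8.png')
m=camera_model('wrist')
big=cv2.resize(s[70:220,170:390],None,fx=3.6,fy=3.6,interpolation=2)
for hub,c in(((.6085,.1757),(255,0,255)),):
  for r,z in((.0205,.152),(.0137,.13),(.066,.136),(.076,.183)):
    t=np.linspace(0,2*np.pi,120)
    for k in t:
        u,v=proj(m,(hub[0]+r*np.cos(k),hub[1]+r*np.sin(k),z));cv2.circle(big,(int((u+.5-170)*3.6),int((v+.5-70)*3.6)),1,c,-1)
cv2.imwrite('pics/z8.png',big)
cv2.imwrite('pics/z8b.png',cv2.resize(s[145:215,235:320],None,fx=8,fy=8,interpolation=2))
E
```

```text
(no output)
```

View pics/z8.png

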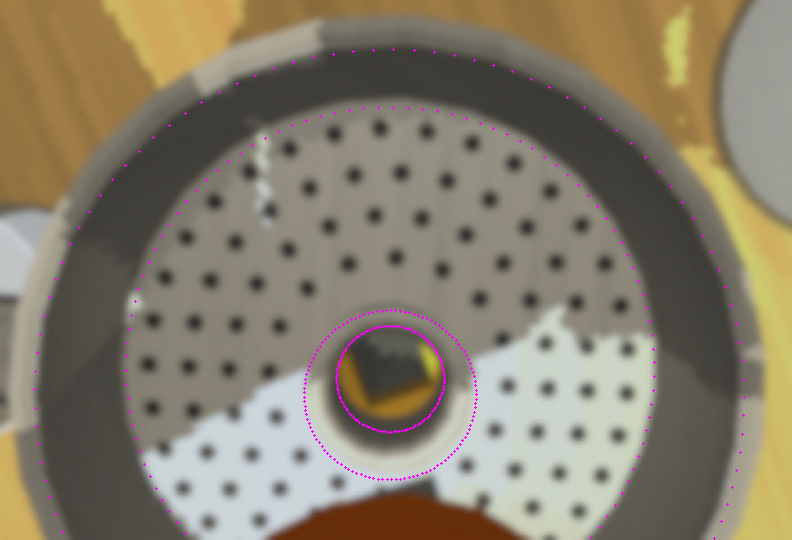

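View pics/z8b.png

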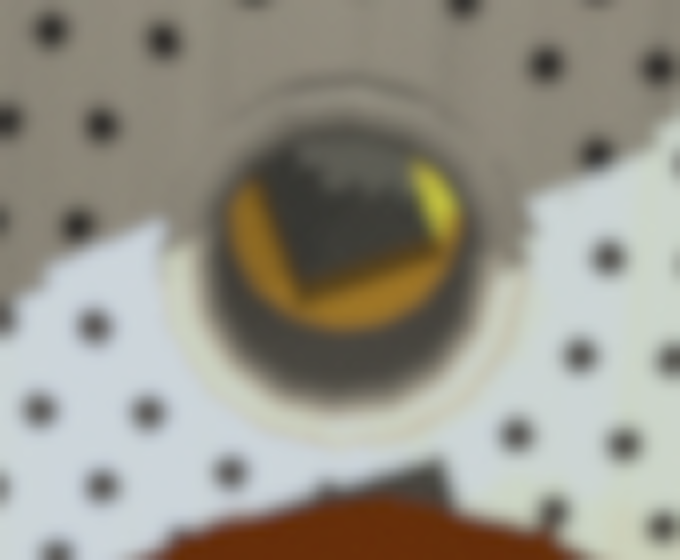

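```bash
python3 -m jog '{"linear":[[-4,0,11],[0,15,0],[0,15,0],[0,10,0],[0,0,0]],"dr":[[-0.2,-1,0.2],[0,-1,0],[0,0,0],[0,0,0],[0,0,0]],"jaw":[45,45,45,45,45]}' >/dev/null;python3 st.py .6037 .1713 .223

```

```text
8.2833 [0.6007 0.1726 0.2474] x [ 0.935 -0.356 -0.003] z [0.356 0.935 0.   ] F [-0.9 -0.3 -1.2] T [-0.04 -0.01  0.02] gap 0.0535 j [0.17 0.38 1.42 0.   1.35 0.53]
to target tool mm [ 3.3 24.4 -0.2]
```

```bash
python3 -m jog '{"linear":[[3,6,0],[0,6,0],[0,6,0],[0,0,0]],"dr":[[0,0,-0.1],[0,0,0],[0,0,0],[0,0,0]],"jaw":[45,45,45,45]}' >/dev/null;python3 st.py .6038 .1711 .223
python3 - <<'E'
from h import *
import cv2
o=bot.observe();Rm=R.from_rotvec(o['eef_rot']).as_matrix();P=o['position']
out=[]
for c,x,y in(('scene',280,150),('side',185,180)):
    im=grab_frame(c);m=camera_model(c)
    big=cv2.resize(im[y:y+120,x:x+100],None,fx=4,fy=4,interpolation=2)
    ax=P+Rm@[0,.0,.0065]
    for q,col in((ax+[0,0,-.058],(255,0,255)),(ax+[0,0,.018],(0,255,255)),(np.array([.6061,.1772,.152]),(0,255,0))):
        u,v=proj(m,q);cv2.circle(big,(int((u+.5-x)*4),int((v+.5-y)*4)),3,col,-1)
    out.append(big)
save('z9',np.hstack(out));save('w9',grab_frame('wrist'))
E
```

```text
8.6167 [0.603  0.1721 0.229 ] x [ 0.935 -0.356 -0.001] z [0.356 0.935 0.   ] F [-0.6 -0.1 -1.8] T [-0.04 -0.02  0.03] gap 0.0534 j [0.17 0.39 1.44 0.   1.31 0.53]
to target tool mm [ 1.1  6.  -0.7]
```

View pics/z9.png

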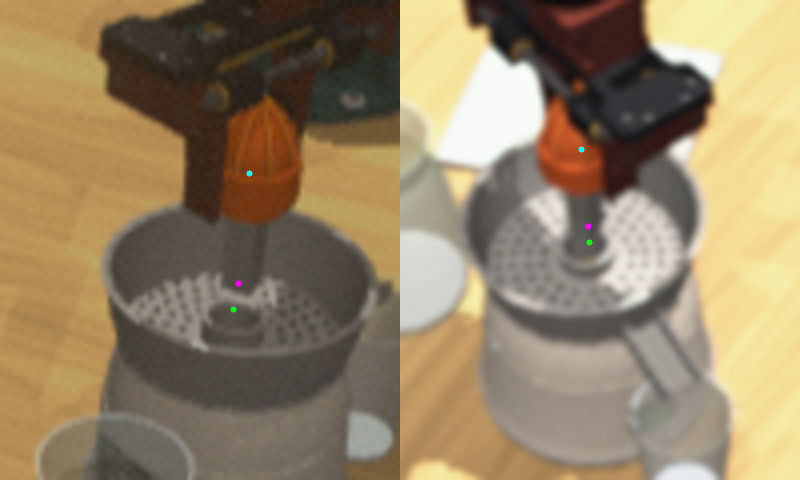

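View pics/w9.png

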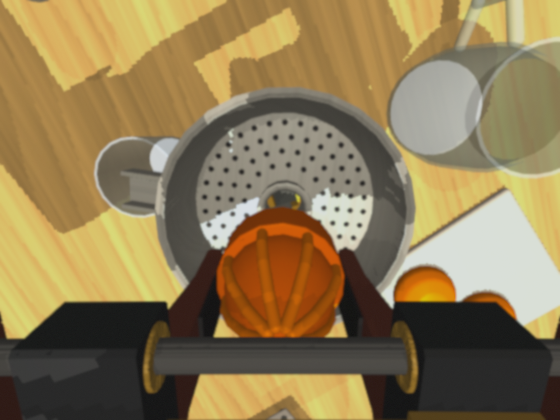

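```bash
python3 - <<'E'
from h import *
import cv2
out=[]
for c,x,y in(('scene',312,195),('side',205,215)):
    im=grab_frame(c);out.append(cv2.resize(im[y:y+45,x:x+50],(400,360),interpolation=2))
save('z10',np.hstack(out))
m=camera_model('wrist');w=cv2.imread('pics/w9.png');cv2.imwrite('pics/z10w.png',cv2.resize(w[170:225,240:330],None,fx=8,fy=8,interpolation=2))
print(proj(m,(.6061,.1772,.152)))
E
```

```text
[279.10470242 212.24513698]
```

View pics/z10.png

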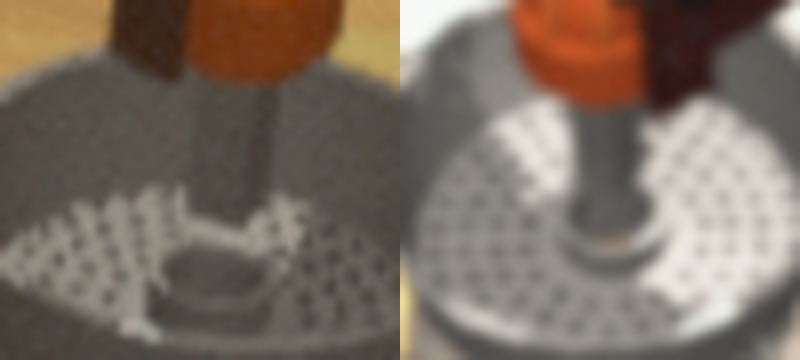

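View pics/z10w.png

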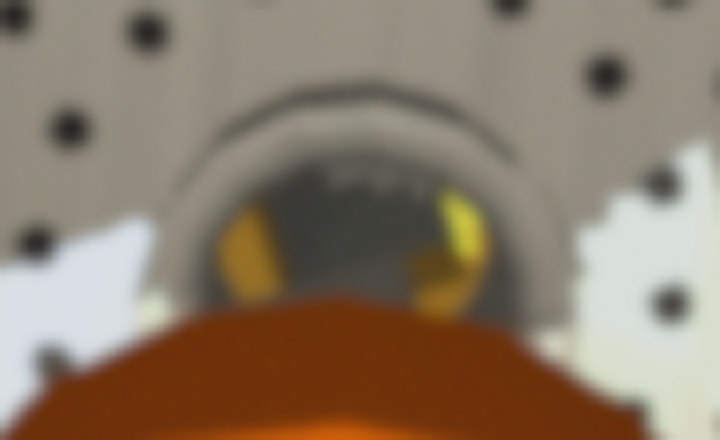

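```bash
python3 - <<'E'
from h import *
from scipy.optimize import fsolve
m=camera_model('wrist');o=bot.observe();Rm=R.from_rotvec(o['eef_rot']).as_matrix();P=o['position']
t=np.linspace(0,2*np.pi,200)
def ext(h,r,z):
    q=np.array([proj(m,(h[0]+r*np.cos(k),h[1]+r*np.sin(k),z)) for k in t]);return q.min(0),q.max(0)
def f(h,r,z,xc,top):
    a,b=ext(h,r,z);return [(a[0]+b[0])/2-xc,a[1]-top]
for r,z,xc,top in((.0205,.152,284.9,179.7),(.066,.136,285,111.5),(.076,.183,285,95)):
    h=fsolve(f,[.606,.177],args=(r,z,xc,top),epsfcn=1e-4);tl=Rm.T@(np.array([*h,z])-P)*1000
    print(r,h.round(4),tl.round(1),ext(h,r,z))
E
python3 - <<'E'
import cv2
w=cv2.imread('pics/w9.png');cv2.imwrite('pics/z11.png',cv2.resize(w[80:240,150:420],None,fx=2.9,fy=2.9,interpolation=2))
E
```

```text
0.0205 [0.6111 0.1786] [ 4.2 78.7  8.3] (array([256.05598857, 179.7       ]), array([313.74401143, 235.11907066]))
0.066 [0.6113 0.1783] [ 4.5 94.7  8. ] (array([197.22156075, 111.5       ]), array([372.77843925, 281.32060564]))
0.076 [0.6105 0.1782] [ 3.8 47.7  7.8] (array([162.96715289,  95.        ]), array([407.03284711, 327.5579931 ]))
```

View pics/z11.png

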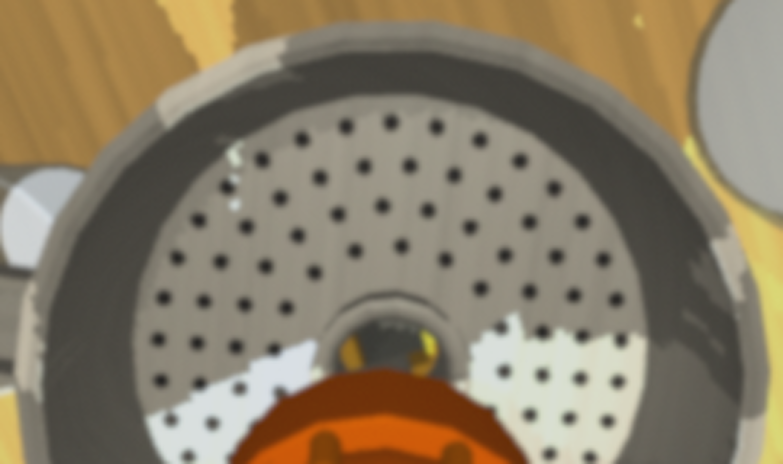

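```bash
python3 -m jog '{"linear":[[2.3,2,0],[0,7,0],[0,6,0],[0,0,0]],"dr":[[0,0,0],[0,0,0],[0,0,0],[0,0,0]],"jaw":[45,45,45,45]}' >/dev/null;python3 st.py .605 .1705 .173
```

```text
9.2 [0.6075 0.1714 0.2157] x [ 0.935 -0.356  0.004] z [0.356 0.935 0.003] F [-0.7 -0.6 -0.7] T [-0.09 -0.04  0.05] gap 0.0529 j [0.17 0.41 1.45 0.   1.28 0.53]
to target tool mm [-2.2 42.7 -1.9]
```

```bash
python3 - <<'E'
from h import *
import cv2
out=[]
for c,x,y in(('scene',312,195),('side',205,215)):
    im=grab_frame(c);out.append(cv2.resize(im[y:y+45,x:x+50],(400,360),interpolation=2))
save('z12',np.hstack(out))
E
```

```text
(no output)
```

View pics/z12.png

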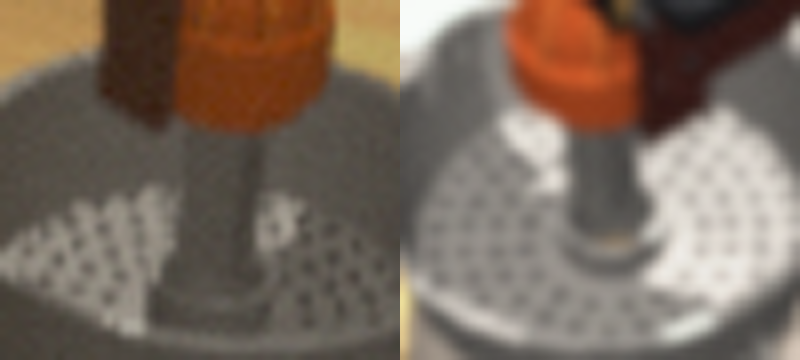

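```bash
python3 -m jog '{"linear":[[-1.5,3,-1.3],[0,4,0],[0,0,0]],"dr":[[-0.1,0,0.2],[0,0,0],[0,0,0]],"jaw":[45,45,45]}' >/dev/null;python3 st.py .6060 .1705 .173
```

```text
9.55 [0.6059 0.1709 0.2091] x [ 0.935 -0.356  0.001] z [0.356 0.935 0.002] F [-1.  -0.3 -2. ] T [ 0.01 -0.06  0.04] gap 0.0532 j [0.16 0.41 1.46 0.   1.27 0.53]
to target tool mm [ 0.2 36.1 -0.4]
```

Stem tip should be at the mouth; go down gently.

```bash
python3 -m jog '{"linear":[[0,4,0],[0,0,0]],"dr":[[0,0,0],[0,0,0]],"jaw":[45,45]}' >/dev/null;python3 st.py .6060 .1705 .173;python3 -m jog '{"linear":[[0,4,0],[0,0,0]],"dr":[[0,0,0],[0,0,0]],"jaw":[45,45]}' >/dev/null;python3 st.py .6060 .1705 .173
```

```text
9.7167 [0.6058 0.1708 0.2046] x [ 0.935 -0.356  0.001] z [0.356 0.935 0.002] F [-0.2  0.1 -1. ] T [-0.06 -0.1  -0.03] gap 0.0531 j [0.16 0.42 1.47 0.   1.26 0.53]
to target tool mm [ 0.3 31.6 -0.3]
9.8833 [0.6058 0.1709 0.2002] x [ 0.935 -0.356  0.001] z [0.356 0.935 0.002] F [ 0.1  0.2 -2.4] T [-0.03 -0.09  0.02] gap 0.0534 j [0.16 0.42 1.47 0.   1.25 0.53]
to target tool mm [ 0.3 27.2 -0.3]
```

```bash
python3 - <<'E'
from h import *
import cv2
out=[]
for c,x,y in(('scene',312,195),('side',205,215)):
    im=grab_frame(c);out.append(cv2.resize(im[y:y+45,x:x+50],(400,360),interpolation=2))
save('z13',np.hstack(out))
E
```

```text
(no output)
```

View pics/z13.png

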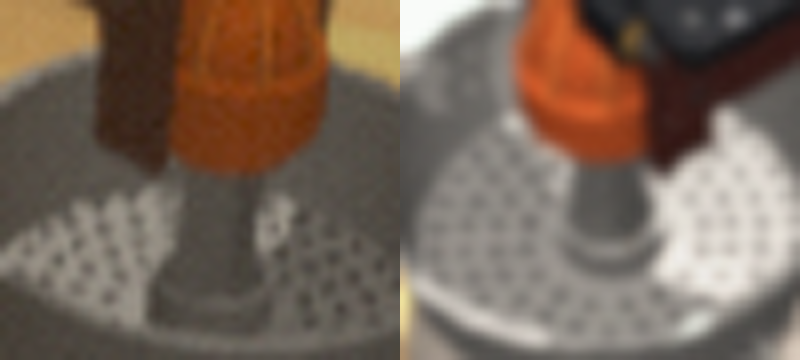

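```bash
python3 -m jog '{"linear":[[0,5,0],[0,5,0],[0,0,0]],"dr":[[0,0,0],[0,0,0],[0,0,0]],"jaw":[45,45,45]}' >/dev/null;python3 st.py .6060 .1705 .173;python3 -m jog '{"linear":[[0.3,5,0],[0,4,0],[0,0,0]],"dr":[[0,0,0],[0,0,0],[0,0,0]],"jaw":[45,45,45]}' >/dev/null;python3 st.py .6060 .1705 .173
```

```text
10.2333 [0.6067 0.171  0.1906] x [ 0.935 -0.356  0.003] z [0.356 0.935 0.003] F [-0.4 -0.1 -0.8] T [-0.1  -0.04  0.03] gap 0.0534 j [0.16 0.43 1.48 0.   1.23 0.53]
to target tool mm [-0.5 17.6 -0.8]
10.4833 [0.6068 0.1708 0.1804] x [ 0.935 -0.356  0.002] z [0.356 0.935 0.002] F [-0.3  1.  -1.9] T [-0.09 -0.05 -0.05] gap 0.0534 j [0.16 0.44 1.49 0.   1.21 0.53]
to target tool mm [-0.7  7.4 -0.6]
```

```bash
python3 -m jog '{"linear":[[-0.5,3,-0.4],[0,0,0]],"dr":[[0,0,0],[0,0,0]],"jaw":[45,45]}' >/dev/null;python3 st.py .6060 .1705 .173;python3 -m jog '{"linear":[[0,3,0],[0,0,0]],"dr":[[0,0,0],[0,0,0]],"jaw":[45,45]}' >/dev/null;python3 st.py .6060 .1705 .173;python3 -m jog '{"linear":[[0,2,0],[0,0,0]],"dr":[[0,0,0],[0,0,0]],"jaw":[45,45]}' >/dev/null;python3 st.py .6060 .1705 .157
```

```text
10.65 [0.606  0.1706 0.1766] x [ 0.935 -0.356  0.002] z [0.356 0.935 0.002] F [-1.   0.1 -1.6] T [-0.08 -0.06 -0.  ] gap 0.0534 j [0.16 0.44 1.5  0.   1.2  0.53]
to target tool mm [ 0.   3.6 -0.1]
10.8167 [0.6061 0.1707 0.1734] x [ 0.935 -0.356  0.002] z [0.356 0.935 0.003] F [-0.5  0.  -1. ] T [-0.07  0.   -0.03] gap 0.0535 j [0.16 0.44 1.5  0.   1.19 0.53]
to target tool mm [-0.1  0.4 -0.2]
10.9833 [0.6069 0.1709 0.1721] x [ 0.935 -0.356  0.004] z [0.356 0.935 0.004] F [-1.3  0.3  3.8] T [0.03 0.3  0.  ] gap 0.0534 j [0.16 0.45 1.5  0.   1.19 0.53]
to target tool mm [-0.8 15.1 -0.7]
```

```bash
for i in 1 2 3; do python3 -m jog '{"linear":[[-0.4,0.8,-0.3],[0,0.5,0]],"dr":[[0,-2,0.1],[0,0,0]],"jaw":[45,45]}' >/dev/null;python3 st.py .6060 .1705 .157; done
```

```text
11.15 [0.6073 0.1707 0.1724] x [ 0.947 -0.322  0.004] z [0.322 0.947 0.004] F [-2.5 -0.2  2.8] T [-0.1   0.29  0.04] gap 0.0536 j [0.16 0.45 1.5  0.   1.19 0.49]
to target tool mm [-1.2 15.3 -0.7]
11.3167 [0.6077 0.1705 0.1724] x [ 0.957 -0.289  0.005] z [0.289 0.957 0.005] F [-0.8 -0.6  3.2] T [-0.09  0.3  -0.02] gap 0.0532 j [0.16 0.45 1.5  0.   1.19 0.46]
to target tool mm [-1.7 15.4 -0.6]
11.4833 [0.6078 0.1705 0.1722] x [ 0.966 -0.257  0.005] z [0.257 0.966 0.005] F [-1.6 -0.4  3.2] T [-0.07  0.25 -0.01] gap 0.0537 j [0.16 0.45 1.5  0.   1.19 0.42]
to target tool mm [-1.8 15.2 -0.5]
```

```bash
cat > s2.py <<'E'
from h import *
o=bot.observe();Rm=R.from_rotvec(o['eef_rot']).as_matrix();P=o['position']
ax=P+Rm@[0,0,.0065];e=Rm.T@(np.array([.6083,.1767,P[2]])-ax)*1000
print('t',round(o['t'],2),'z',P[2].round(4),'yaw',np.degrees(np.arctan2(Rm[1,0],Rm[0,0])).round(1),'corr xz',e[[0,2]].round(1),'tiltfix drx,drz',np.degrees([-Rm[2,2],Rm[2,0]]).round(2),'F',o['force'].round(1),'T',o['ft_torque'].round(2),'gap',round(o['finger_gap'],4))
E
python3 s2.py
for i in 1 2 3; do python3 -m jog '{"linear":[[-1,1,0],[0,0.8,0]],"dr":[[0,2,0.2],[0,0,0]],"jaw":[45,45]}' >/dev/null;python3 s2.py; done
```

```text
t 11.48 z 0.1722 yaw -14.9 corr xz [-1.1 -0.4] tiltfix drx,drz [-0.31  0.27] F [-1.6 -0.4  3.2] T [-0.07  0.25 -0.01] gap 0.0537
t 11.65 z 0.1715 yaw -17.2 corr xz [-1.1 -0.7] tiltfix drx,drz [-0.36  0.17] F [-1.4 -1.1  5.2] T [-0.1   0.32 -0.05] gap 0.0537
t 11.82 z 0.1706 yaw -19.4 corr xz [-0.9 -1. ] tiltfix drx,drz [-0.41  0.05] F [-1.7 -1.3  5.5] T [-0.08  0.37  0.  ] gap 0.0537
t 11.98 z 0.1698 yaw -21.5 corr xz [-0.8 -1.1] tiltfix drx,drz [-0.43 -0.06] F [-1.4 -0.8  6.4] T [-0.19  0.33  0.07] gap 0.0531
```

```bash

for i in 1 2 3 4; do python3 -m jog '{"linear":[[-0.8,0.5,-0.8],[0,0.3,0]],"dr":[[-0.3,2.5,0],[0,0,0]],"jaw":[45,45]}' >/dev/null;python3 s2.py; done
```

```text
t 12.15 z 0.1699 yaw -24.2 corr xz [-0.5 -0.8] tiltfix drx,drz [-0.19 -0.02] F [-1.8  0.   5.5] T [-0.03  0.19  0.07] gap 0.0534
t 12.32 z 0.1701 yaw -26.8 corr xz [-0.2 -0.8] tiltfix drx,drz [0.03 0.04] F [-0.9 -0.6  5.4] T [-0.04  0.24  0.01] gap 0.0535
t 12.48 z 0.1702 yaw -29.5 corr xz [ 0.1 -0.8] tiltfix drx,drz [0.23 0.11] F [-1.1  0.5  4.9] T [-0.03  0.24  0.04] gap 0.0534
t 12.65 z 0.1706 yaw -32.1 corr xz [-0.3 -0.7] tiltfix drx,drz [0.44 0.28] F [-0.8 -2.2  4.3] T [-0.29  0.16  0.02] gap 0.0534
```

```bash

python3 -m jog '{"linear":[[0,-3,0],[-0.2,-3,-0.7],[0,0,0]],"dr":[[0.3,-5.8,0.2],[0.1,-5.8,0.1],[0,0,0]],"jaw":[45,45,45]}' >/dev/null;python3 s2.py
python3 -m jog '{"linear":[[1,0,0],[0,0,0]],"dr":[[0,0,0],[0,0,0]],"jaw":[45,45]}' >/dev/null;python3 s2.py
python3 -m jog '{"linear":[[1,0,0]],"dr":[[0,0,0]],"jaw":[45]}' >/dev/null;python3 s2.py
python3 -m jog '{"linear":[[1,0,0]],"dr":[[0,0,0]],"jaw":[45]}' >/dev/null;python3 s2.py
```

```text
t 12.9 z 0.176 yaw -20.1 corr xz [ 1.2 -0.2] tiltfix drx,drz [ 0.06 -0.06] F [ 0.7 -0.7 -1.5] T [-0.05 -0.07 -0.01] gap 0.0534
t 13.07 z 0.1748 yaw -20.4 corr xz [0.7 0.1] tiltfix drx,drz [ 0.1  -0.14] F [ 0.   0.3 -2.2] T [ 0.01 -0.12 -0.02] gap 0.0534
t 13.15 z 0.1742 yaw -20.5 corr xz [0.2 0.2] tiltfix drx,drz [ 0.13 -0.2 ] F [ 0.2 -0.4 -1. ] T [-0.02 -0.05 -0.  ] gap 0.0536
t 13.23 z 0.1737 yaw -20.6 corr xz [-0.6  0.3] tiltfix drx,drz [ 0.16 -0.24] F [-0.8  0.5 -1.8] T [-0.03 -0.    0.  ] gap 0.0534
```

```bash

for i in 1 2 3 4; do python3 -m jog '{"linear":[[0.8,-0.8,0]],"dr":[[0.1,0,-0.1]],"jaw":[45]}' >/dev/null;python3 s2.py;done
```

```text
t 13.32 z 0.1739 yaw -20.7 corr xz [-1.3  0.3] tiltfix drx,drz [ 0.08 -0.18] F [ 0.7  0.1 -1.4] T [-0.02 -0.01  0.05] gap 0.054
t 13.4 z 0.1744 yaw -20.7 corr xz [-1.7  0.3] tiltfix drx,drz [-0.02 -0.14] F [-0.7  0.6 -2.7] T [0.26 0.26 0.  ] gap 0.0534
t 13.48 z 0.1748 yaw -20.7 corr xz [-1.9  0.2] tiltfix drx,drz [-0.12 -0.11] F [-0.9  1.8 -1.6] T [ 0.34  0.26 -0.03] gap 0.0538
t 13.57 z 0.1754 yaw -20.7 corr xz [-2.   0.2] tiltfix drx,drz [-0.23 -0.09] F [-1.8  1.2 -3.1] T [0.33 0.38 0.01] gap 0.0536
```

```bash

python3 -m jog '{"linear":[[-2,0,0]],"dr":[[-0.1,0,0]],"jaw":[45]}' >/dev/null;python3 s2.py
for i in 1 2 3 4; do python3 -m jog '{"linear":[[-0.8,0,0]],"dr":[[0,0,0]],"jaw":[45]}' >/dev/null;python3 s2.py;done
```

```text
t 13.65 z 0.1755 yaw -20.8 corr xz [-0.4  0.2] tiltfix drx,drz [-0.14 -0.05] F [-0.3 -0.8 -1.4] T [-0.04 -0.04 -0.02] gap 0.0534
t 13.73 z 0.1756 yaw -20.8 corr xz [0.3 0.3] tiltfix drx,drz [-0.13 -0.03] F [ 0.2 -0.9 -0.7] T [-0.06 -0.09 -0.07] gap 0.0534
t 13.82 z 0.1758 yaw -20.8 corr xz [0.8 0.3] tiltfix drx,drz [-0.14  0.03] F [-0.3 -0.5 -1.1] T [-0.02 -0.04 -0.03] gap 0.0536
t 13.9 z 0.1761 yaw -20.8 corr xz [1.4 0.3] tiltfix drx,drz [-0.14  0.07] F [-0.7 -0.3 -1.2] T [-0.07 -0.06 -0.01] gap 0.0534
t 13.98 z 0.1763 yaw -20.8 corr xz [2.  0.3] tiltfix drx,drz [-0.15  0.12] F [-0.  -0.1 -1.7] T [ 0.01 -0.17 -0.  ] gap 0.0533
```

```bash

python3 -m jog '{"linear":[[2,0,0.8]],"dr":[[0,0,0.1]],"jaw":[45]}' >/dev/null;python3 s2.py
for i in 1 2 3 ; do python3 -m jog '{"linear":[[0,0,0.8]],"dr":[[0,0,0]],"jaw":[45]}' >/dev/null;python3 s2.py;done
```

```text
t 14.07 z 0.1764 yaw -20.8 corr xz [ 0.3 -0.4] tiltfix drx,drz [-0.14  0.01] F [ 0.5 -0.  -0.9] T [-0.06 -0.1  -0.02] gap 0.0536
t 14.15 z 0.1766 yaw -20.8 corr xz [-0.3 -1.3] tiltfix drx,drz [-0.15  0.05] F [ 0.3 -0.3 -1.5] T [-0.13 -0.03  0.03] gap 0.0531
t 14.23 z 0.1766 yaw -20.8 corr xz [-0.2 -1.8] tiltfix drx,drz [-0.11  0.04] F [-1.6 -1.8  0.1] T [-0.4   0.37  0.05] gap 0.0537
t 14.32 z 0.1766 yaw -20.8 corr xz [-0.2 -2.1] tiltfix drx,drz [-0.04  0.01] F [-1.2 -2.8 -0.1] T [-0.57  0.21 -0.06] gap 0.0536
```

```bash

python3 -m jog '{"linear":[[0,0,-2]],"dr":[[0,0,0]],"jaw":[45]}' >/dev/null;python3 s2.py
for i in 1 2 3 4 ; do python3 -m jog '{"linear":[[0,0,-0.8]],"dr":[[0,0,0]],"jaw":[45]}' >/dev/null;python3 s2.py;done
```

```text
t 14.4 z 0.1765 yaw -20.7 corr xz [-0.2 -0.4] tiltfix drx,drz [-0.04  0.01] F [ 0.1 -0.6 -1.8] T [-0.08 -0.03 -0.07] gap 0.0532
t 14.48 z 0.1765 yaw -20.7 corr xz [-0.3  0.5] tiltfix drx,drz [-0.06  0.02] F [ 0.1  0.1 -0.5] T [-0.   -0.03  0.01] gap 0.0534
t 14.57 z 0.1765 yaw -20.7 corr xz [-0.4  1.1] tiltfix drx,drz [-0.08  0.03] F [-0.  -0.2 -1. ] T [ 0.01 -0.11  0.02] gap 0.0535
t 14.65 z 0.1765 yaw -20.8 corr xz [-0.5  1.6] tiltfix drx,drz [-0.13  0.04] F [ 0.5  1.  -1.9] T [ 0.32 -0.12  0.03] gap 0.0535
t 14.73 z 0.1766 yaw -20.8 corr xz [-0.5  1.9] tiltfix drx,drz [-0.21  0.05] F [ 0.8  1.9 -1.5] T [ 0.43 -0.12  0.06] gap 0.0533
```

```bash

python3 -m jog '{"linear":[[-0.5,2,1.9],[0,2,0]],"dr":[[-0.1,0,0],[0,0,0]],"jaw":[45,45]}' >/dev/null;python3 s2.py
python3 -m jog '{"linear":[[0,2,0],[0,1,0]],"dr":[[0,0,0],[0,0,0]],"jaw":[45,45]}' >/dev/null;python3 s2.py
```

```text
t 14.9 z 0.1729 yaw -20.8 corr xz [-0.3 -0.2] tiltfix drx,drz [-0.14  0.1 ] F [ 0.4  0.1 -1.3] T [-0.06 -0.03 -0.01] gap 0.0534
t 15.07 z 0.1692 yaw -20.8 corr xz [-0.1  0. ] tiltfix drx,drz [-0.08  0.08] F [-1.1  0.3 -1.8] T [-0.09 -0.04  0.02] gap 0.0534
```

```bash

python3 -m jog '{"linear":[[0,3,0],[0,0,0]],"dr":[[0,0,0],[0,0,0]],"jaw":[45,45]}' >/dev/null;python3 s2.py
python3 -m jog '{"linear":[[0,3,0],[0,0,0]],"dr":[[0,0,0],[0,0,0]],"jaw":[45,45]}' >/dev/null;python3 s2.py
```

```text
t 15.23 z 0.1654 yaw -20.8 corr xz [0.2 0.3] tiltfix drx,drz [-0.04  0.04] F [-0.1 -0.3 -2.4] T [-0.03 -0.04 -0.04] gap 0.0532
t 15.4 z 0.1618 yaw -20.8 corr xz [0.2 0.4] tiltfix drx,drz [-0.03  0.02] F [ 0.   1.  -0.8] T [ 0.04 -0.03 -0.01] gap 0.0535
```

```bash

python3 -m jog '{"linear":[[0.1,2.5,0.2],[0,0,0]],"dr":[[0,0,0],[0,0,0]],"jaw":[45,45]}' >/dev/null;python3 s2.py
python3 -m jog '{"linear":[[0,2,0],[0,0,0]],"dr":[[0,0,0],[0,0,0]],"jaw":[45,45]}' >/dev/null;python3 s2.py
python3 -m jog '{"linear":[[0,1.5,0]],"dr":[[0,0,0]],"jaw":[45]}' >/dev/null;python3 s2.py
```

```text
t 15.57 z 0.159 yaw -20.8 corr xz [0.1 0.2] tiltfix drx,drz [-0.02  0.02] F [ 0.1 -1.1 -1.6] T [-0.02  0.01  0.04] gap 0.0534
t 15.73 z 0.1571 yaw -20.8 corr xz [-0.3  0.1] tiltfix drx,drz [-0.04  0.06] F [-0.3  1.1 -1.7] T [-0.02 -0.09 -0.02] gap 0.0536
t 15.82 z 0.156 yaw -20.8 corr xz [-0.4 -0.1] tiltfix drx,drz [-0.07  0.08] F [-1.2  1.1  4.3] T [0.06 0.32 0.06] gap 0.0533
```

```bash

python3 -m jog '{"linear":[[-0.4,1.5,-0.1]],"dr":[[0,0,0]],"jaw":[45]}' >/dev/null;python3 s2.py
python3 -m jog '{"linear":[[0,1.5,0]],"dr":[[0,0,0]],"jaw":[45]}' >/dev/null;python3 s2.py
python3 -m jog '{"linear":[[0,-1.2,0],[0,0,0]],"dr":[[0,0,0],[0,0,0]],"jaw":[45,45]}' >/dev/null;python3 s2.py
```

```text
t 15.9 z 0.1552 yaw -20.8 corr xz [-0.3 -0.2] tiltfix drx,drz [-0.1   0.13] F [-0.5 -1.   3.8] T [-0.1   0.16  0.01] gap 0.0534
t 15.98 z 0.1543 yaw -20.8 corr xz [-0.4 -0.3] tiltfix drx,drz [-0.11  0.15] F [-2.6 -0.1  5.3] T [-0.05  0.54  0.05] gap 0.0533
t 16.15 z 0.1564 yaw -20.8 corr xz [-0.3 -0.3] tiltfix drx,drz [-0.12  0.17] F [-0.9  0.2  3.9] T [-0.11  0.29  0.01] gap 0.0536
```

```bash

python3 -m jog '{"linear":[[-0.3,0,-0.2],[0,0,0],[0,0,0],[0,0,0],[0,0,0]],"dr":[[0,0,0.1],[0,0,0],[0,0,0],[0,0,0],[0,0,0]],"jaw":[80,80,80,80,80]}' >/dev/null;python3 s2.py
python3 - <<'E'
from h import *
save('w14',grab_frame('wrist'))
E
```

```text
t 16.57 z 0.1559 yaw -20.8 corr xz [-0.5 -0.2] tiltfix drx,drz [-0.15  0.13] F [-0.2  0.  -0.6] T [-0.03 -0.02 -0.01] gap 0.0794
```

View pics/w14.png

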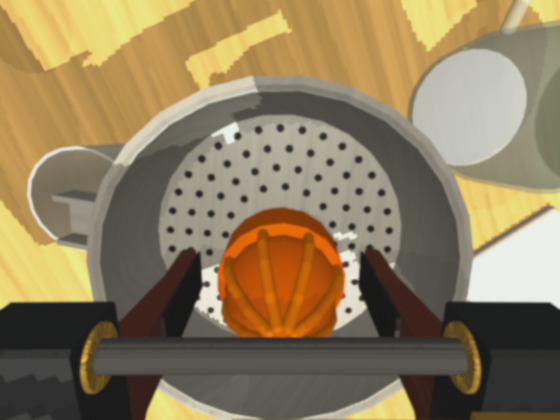

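```bash

python3 -m jog '{"linear":[[0,-5,0],[0,-8,0],[0,-10,0],[0,-15,0]],"dr":[[0,0,0],[0,0,0],[0,0,0],[0,0,0]],"jaw":[80,80,80,80]}' >/dev/null;python3 s2.py
python3 -m jog '{"linear":[[0,-20,0],[0,-25,0],[0,-30,0],[0,-25,0],[0,-25,0],[0,-15,0],[0,0,0]],"dr":[[0,0,0],[0,0,0],[0,0,0],[0,0,0],[0,0,0],[0,0,0],[0,0,0]],"jaw":[80,80,80,80,80,80,80]}' >/dev/null;python3 s2.py
python3 -m jog '{"linear":[[0,-10,-20],[0,-10,-20],[0,-10,-20],[0,0,-15],[0,0,0]],"dr":[[0,0,0],[0,0,0],[0,0,0],[0,0,0],[0,0,0]],"jaw":[80,80,80,80,80]}' >/dev/null;python3 s2.py
python3 - <<'E'
from h import *
import cv2
out=[]
for c,x,y in(('scene',280,170),('side',185,190)):
    im=grab_frame(c);save(c+'15',im);out.append(cv2.resize(im[y:y+90,x:x+100],(400,360),interpolation=2))
save('z15',np.hstack(out))
m=camera_model('wrist');save('w15',grab_frame('wrist'))
for q in((.6083,.1767,.223),(.6061,.1772,.223),(.6061,.1772,.187)):
  print(q,proj(camera_model('scene'),q),proj(camera_model('side'),q),proj(m,q))
E
```

```text
t 16.95 z 0.1929 yaw -20.8 corr xz [1.7 1.2] tiltfix drx,drz [ 0.06 -0.22] F [-1.   0.2 -0.4] T [-0.03 -0.03  0.01] gap 0.0803
t 17.53 z 0.3504 yaw -20.8 corr xz [0.6 0.6] tiltfix drx,drz [-0.22  0.25] F [0.5 1.3 0.4] T [-0.06 -0.05 -0.01] gap 0.0801
t 17.95 z 0.3822 yaw -20.6 corr xz [ 1.8 77.5] tiltfix drx,drz [-0.32  0.42] F [-0.7  0.6 -0.3] T [ 0.03 -0.07 -0.03] gap 0.0798
(0.6083, 0.1767, 0.223) [339.88197815 202.31084776] [229.72291162 222.24971594] [280.00182409 101.9282871 ]
(0.6061, 0.1772, 0.223) [340.45923172 201.93111717] [230.33120735 222.70251536] [277.43096776 102.29350928]
(0.6061, 0.1772, 0.187) [339.08253643 214.85876289] [231.18459694 231.79419887] [277.3959328 102.7952928]
```

View pics/z15.png

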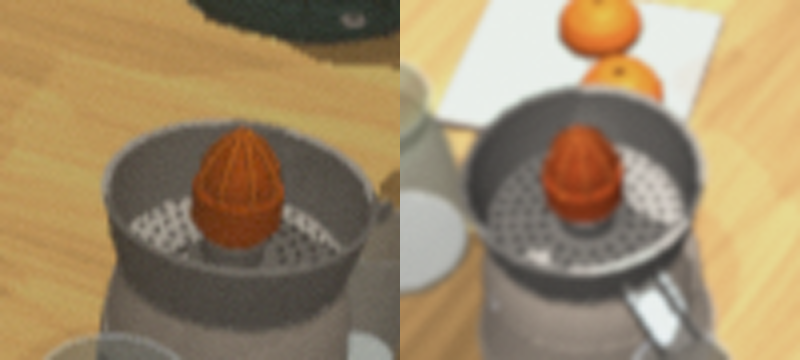

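View pics/w15.png

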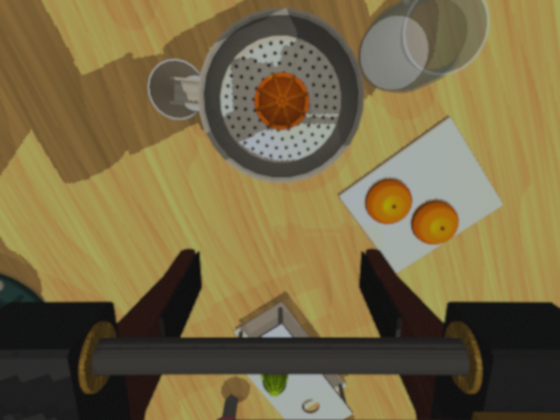

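View pics/scene15.png

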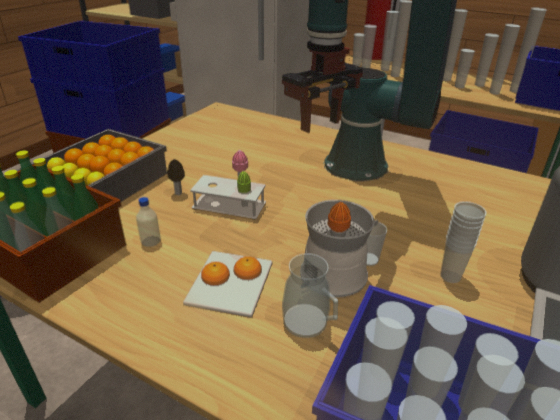

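```bash
python3 -c "
from h import *
print(hand_in())"
```

```text
the job is handed in; nothing more can be done
None
```

The orange reamer is in the juicer, fully home and upright, and the gripper has let go and moved clear. I handed the job in at about 18 s; it reports no verdict.

- **Grasp:** I lifted the reamer from the rack by its collar. It sat about 6–7 mm off the middle of the pads, so I allowed for that when lining it up.
- **Finding the drive:** The stem went down the tube without side force and stood on the drive. My first light press-and-turn sweep, from about -15 to -32 degrees of tool yaw, found no drop because the stem was about 1 mm off centre. I lifted a few mm and felt for the tube walls (3 N at most) to centre it. On pressing again at about -21 degrees it dropped in without further turning.
- **Seating:** The stem went down about 16 mm with almost no force. I then pressed it lightly against the spring and it came back up. No reading I took exceeded about 7 N.
- **Last checks:**
  - The reamer's tip appeared within about 1 pixel of where it should be at full depth, in both the scene and side cameras. Standing 8 mm too high would have shown as about 3 pixels in the scene view.
  - By eye, the reamer stands upright.
  - The green reamer, cup, carafe, bottle, cup stack and orange halves looked unmoved in the final scene picture. I did not measure them.

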